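Press a caught sample tube home in its rack

ROBOT

A 7-joint arm with a two-finger parallel gripper is mounted at the origin on the work surface. World frame = base frame: x ahead of the robot, y to its left, z up, the work surface at z = 0. Lengths are in m, angles in rad, forces in N, time in s.
With the tool pointing down it reaches from about 0.375 to 0.925 m from the base axis. Payload 3.1 kg.
Tool frame: the origin (TCP) lies between the finger pads, 19 mm behind the fingertips; this is the grasp point; z points along the fingers, y is the line along which they close (so a half turn about z gives the same grasp; the last joint's range is limited). The gripper opens to 85 mm and grips with 20 to 120 N. Pads are 22 mm wide; open, the fingers measure 114 mm over their backs; the gripper's body (76 mm by 85 mm) begins 54 mm behind the grasp point. The pads swing forward as they close: fully open they stand 13 mm farther back than shut.
Start: joints at [-1.307, 0.383, 0.044, 1.598, -0.018, 1.161, -0.05], TCP at [0.23, 0.608, 0.25] pointing down, gripper open.
Joint ranges: [-2.61, 2.61], [-0.41, 2.15], [-1.48, 1.57], [0, 2.5], [-1.57, 4.71], [0.05, 1.97], [-2.85, 2.85]. Speed limits (rad/s): [2.79, 2.79, 3.14, 3.14, 3.14, 3.14, 3.14].

INTERFACE

Orientations are given as [roll, pitch, yaw] about the fixed x, y, z axes, in that order (R = Rz(yaw) Ry(pitch) Rx(roll)).
In Python, from bench import env gives the robot as it stands.
- The arm moves only by the shell command python3 -m handwheel 'ROWS' [OPENING] [FORCE]. ROWS is JSON, a list that holds one entry, the list of rows, each a list of 6 numbers: the shift along the tool's x, y, z scaled (see below), then the turn, a rotation vector about the tool's x, y, z scaled (see below). In form: [[[dx, dy, dz, wx, wy, wz], ...]]. A call has exactly 8 rows; each row shifts and turns the commanded pose from where the row before left it, along the tool's axes as they then stand; what a row does not reach is not made up. The controller multiplies each number of a shift by 0.8 m and each number of a turn by 45 degrees. A row lasts 1/10 s, in which the tool goes at most 50 mm and 8.59 degrees, less where a joint would pass 70% of its speed; a pose out of reach is approached as far as the arm can. A call with a number of a shift or a turn outside -1 to 1 is refused whole. A call with a gripper value outside its range is refused whole. OPENING is the opening, from 0 (shut) to 1 (fully open), set as the call begins (- or left out, the last holds). The fingers move at their own pace and stop on an object; FORCE is the grip in N (left out, the last holds). Time passes only in rows, so rows that do not move let the fingers close, or fill a call up. It gives the time, the measured TCP pose, the force, the opening and the grip force at its end, in the units of the state.
- env.sense(): the state, without advancing time (a new reading comes with each control period).
- env.grab_frame(name): name is "side" or "top" or "wrist"; returns a dict with "image" (420x560x3 uint8, blue, green, red), "intrinsics" (3x3 intrinsics, pixels), "eye" and "rotation" of the camera in the world; the wrist camera has in their place "T_tool_cam" (4x4, takes a point from camera to tool coordinates, whose origin is the TCP and whose axes are the flange's). Camera axes: x right, y down, z forward; pixel columns grow to the right and rows downward; lengths in m; the calibration is good to about 2 mm. A picture is of the moment at which its call begins: read the wrist's pose just before it. There is no depth.
- env.job_done(): hands the job in; it is judged then, once.
The state is a dict: "clock": time; "joint_pos": joint angles; "dq": joint speeds; "joint_torque": joint torques, N m; "position": TCP position; "eef_rot": TCP orientation; "force": force on the tool from outside, world axes, zero at the start; "moment": the same for the moment, N m; "finger_gap": finger opening in m; "finger_force": force on a finger pad.
Only numpy, scipy, OpenCV 4.12 (cv2) and the standard library are available. Lean on these libraries where they do the work, as an engineer would, in place of code of your own. Each camera call takes 0.05 s, during which the arm holds its last target. There are 200 camera calls.

TASK

In the wire rack in front of the arm one wide-capped sample tube has caught on its label and stands higher than the other wide-capped tubes of its kind (the long slim tubes with narrower caps are tall anyway and stand correctly). With the fingertips on top of its cap, press that tube gently straight down until it is fully home, level with the others of its kind, then take the hand well clear of it. Do not grip it or pull it up, do not touch any other tube, and leave the jar, the pen and the box of tubes beside the rack where they are.

Things in the scene. Friction and masses are not known exactly. Their poses are not given: they have to be found in the camera images.
- rack: steel wire rack on the bench in front of the arm, fixed: 154 mm along its x, 198 mm along its y, 65 mm high, three tiers of wire mesh, cells of 22 mm. Origin at the centre of its underside on the bench (z = 0), z up. The tubes stand on its lowest mesh, 10 mm above the bench, in some of the cells; tube centres are never less than 44 mm apart
- high_tube: the tube to press: 16 mm wide, 82 mm overall with its 19 mm wide lavender cap, upright in the rack but caught 14 to 24 mm above its home. Origin under its foot, on its axis, z up. Slides only straight up and down: about 3 N moves it and it stays where left. Home: origin 10 mm above the bench, on the wire floor, which yields 1 mm per 6 N and springs back. Over 30 N is too hard
- high_cap (a point): centre of the flat top of high_tube's cap (19 mm across), 82 mm above the tube's origin; 92 mm above the bench when the tube is fully home
- short_a: another tube of exactly the same kind as high_tube (16 mm tube, 19 mm cap, 82 mm overall), fully home: its origin, at the underside of its foot, lies 10 mm above the bench and its flat cap top 92 mm above the bench. Must not be touched
- short_b: another tube of exactly the same kind as high_tube (16 mm tube, 19 mm cap, 82 mm overall), fully home: its origin, at the underside of its foot, lies 10 mm above the bench and its flat cap top 92 mm above the bench. Must not be touched
- short_c: another tube of exactly the same kind as high_tube (16 mm tube, 19 mm cap, 82 mm overall), fully home: its origin, at the underside of its foot, lies 10 mm above the bench and its flat cap top 92 mm above the bench. Must not be touched
- long_a: a longer, slimmer sample tube standing upright, fully home: 13 mm in diameter, 107 mm overall with its 16 mm lavender cap. Its origin, at the underside of its foot, lies 10 mm above the bench and its cap top 117 mm above the bench. Must not be touched
- long_b: a longer, slimmer sample tube standing upright, fully home: 13 mm in diameter, 107 mm overall with its 16 mm lavender cap. Its origin, at the underside of its foot, lies 10 mm above the bench and its cap top 117 mm above the bench. Must not be touched
- jar: loose bystander beside the rack: a white specimen jar with a yellow screw lid, 64 mm in diameter, 64 mm high; origin at the centre of its underside
- pen: loose bystander in front of the rack: a marker pen lying flat, 130 mm long along its own x, 14 mm thick; origin near its middle, on the bench
- tube_box: loose bystander beside the rack, on the other side from the jar: an open white box, 75 by 105 mm, 42 mm high, full of small capped tubes, 86 mm high in all; origin at the centre of its underside

How it is judged:
By the outcome, as a careful person would: the job done as asked, in the order asked, and still so for the second after the job is handed in, with the robot touching nothing.
It also fails if it takes over 29 s, if anything falls off the work surface, if the arm or the gripper's body presses on something with over 40 N, if the wrist force passes 120 N, or if a joint passes its speed limit or range.

## Working session

There is one attempt and no reset: what is moved stays moved. The work goes in short steps, Python scripts to look and compute and a shell command to move; the robot and the scene stay as the last step left them, time stands still between calls to the robot, and variables do not carry over. Pictures are saved under pics/ and viewed, at most 10 in all, crops included, and the job is handed in when it is done.

```bash
mkdir -p pics; ls
python3 - <<'E'
from bench import env
import cv2,numpy as np,pickle
s=env.sense(); print({k:np.round(v,3).tolist() for k,v in s.items()})
d={}
for n in("side","top"):
    f=env.grab_frame(n); d[n]=f; cv2.imwrite(f"pics/{n}0.png",f["image"]); print(n,np.round(f["intrinsics"],1).tolist(),np.round(f["eye"],3),np.round(f["rotation"],3).tolist())
pickle.dump(d,open("f0.pkl","wb"))
E
```

```text
pics
{'clock': 0.0, 'joint_pos': [-1.307, 0.384, 0.044, 1.6, -0.018, 1.161, -0.05], 'dq': [0.001, 0.001, 0.001, -0.001, -0.0, -0.002, -0.0], 'joint_torque': [-0.0, -43.345, 1.025, -24.952, 0.011, 0.011, -0.0], 'position': [0.23, 0.607, 0.249], 'eef_rot': [-3.139, 0.0, 2.78], 'force': [-0.645, -0.155, 0.04], 'moment': [-0.005, 0.057, -0.003], 'finger_force': 0.0, 'finger_gap': 0.086}
side [[393.6, 0.0, 282.4], [0.0, 393.6, 208.1], [0.0, 0.0, 1.0]] [0.23  0.512 0.475] [-2.155, -0.019, -2.506]
top [[520.3, 0.0, 278.4], [0.0, 520.3, 210.5], [0.0, 0.0, 1.0]] [0.488 0.046 1.036] [-3.051, 0.018, -1.575]
```

View pics/side0.png

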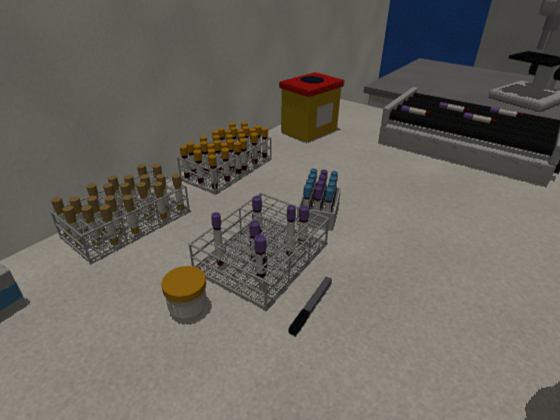

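View pics/top0.png

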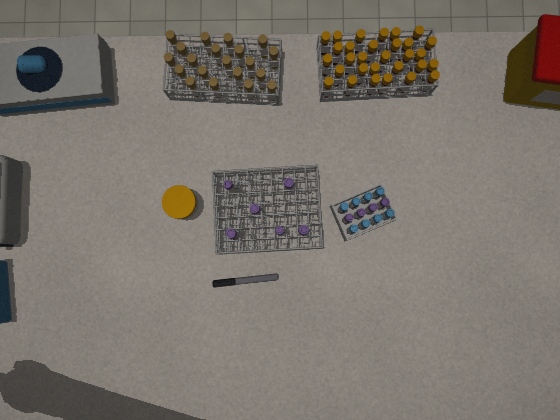

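```bash
cat > h.py <<'E'
import numpy as np,cv2,pickle
from scipy.spatial.transform import Rotation as Ro
def blobs(img,box):
    x0,y0,x1,y1=box; h=cv2.cvtColor(img,cv2.COLOR_BGR2HSV)
    m=cv2.inRange(h,(120,60,40),(155,255,255)); k=np.zeros_like(m); k[y0:y1,x0:x1]=m[y0:y1,x0:x1]
    n,l,st,c=cv2.connectedComponentsWithStats(k)
    return [(c[i],st[i]) for i in range(1,n) if st[i,4]>20]
def ray(f,p):
    v=Ro.from_euler('xyz',f["rotation"]).as_matrix()@np.linalg.inv(f["intrinsics"])@[p[0],p[1],1]
    return np.array(f["eye"]),v/np.linalg.norm(v)
def tri(f,p,g,q):
    a,u=ray(f,p);b,v=ray(g,q)
    t=np.linalg.lstsq(np.c_[u,-v],b-a,rcond=None)[0]
    P,Q=a+t[0]*u,b+t[1]*v
    return (P+Q)/2,np.linalg.norm(P-Q)
E
python3 - <<'E'
from h import *
d=pickle.load(open("f0.pkl","rb")); t,s=d["top"],d["side"]
B=blobs(t["image"],(212,160,325,256)); S=blobs(s["image"],(190,190,331,300))
for c,st in S: print("side",c.round(1),st)
for c,st in B:
    print("top",c.round(1),st)
    for e,sq in S:
        P,r=tri(t,c,s,e)
        if r<.012 and .05<P[2]<.14: print("   ",e.round(),P.round(4),round(r,4))
I=cv2.resize(t["image"][160:260,205:330],None,fx=4,fy=4,interpolation=2); J=cv2.resize(s["image"][185:300,185:335],None,fx=4,fy=4,interpolation=2)
cv2.imwrite("pics/side_z.png",cv2.convertScaleAbs(J,alpha=1.8))
E
```

```text
side [318.2 193.7] [315 190   9   9  63]
side [256.6 202.5] [252 196  10  14 109]
side [290.8 212. ] [287 205   9  15 108]
side [303.5 212.3] [299 205  10  16 132]
side [215.7 219.9] [212 213   9  15 116]
side [257.4 236.4] [249 220  17  33 324]
top [288.5 182.8] [284 178  10  11  82]
    [257. 203.] [0.6254 0.0431 0.0811] 0.0001
top [227.8 184.1] [224 180   9   9  63]
    [216. 220.] [0.6201 0.1529 0.1053] 0.0004
top [254.4 208.4] [250 204  10  10  79]
    [257. 203.] [0.5738 0.1035 0.132 ] 0.0009
    [257. 236.] [0.577  0.1056 0.0638] 0.007
top [303.3 229.5] [299 225  10  10  78]
    [304. 212.] [0.5388 0.0165 0.0812] 0.0001
top [279.3 230.1] [275 226   9   9  58]
    [291. 212.] [0.5365 0.0604 0.1061] 0.0001
top [230.9 233.2] [226 229  11  10  84]
    [257. 236.] [0.5333 0.1481 0.1094] 0.005
```

View pics/side_z.png

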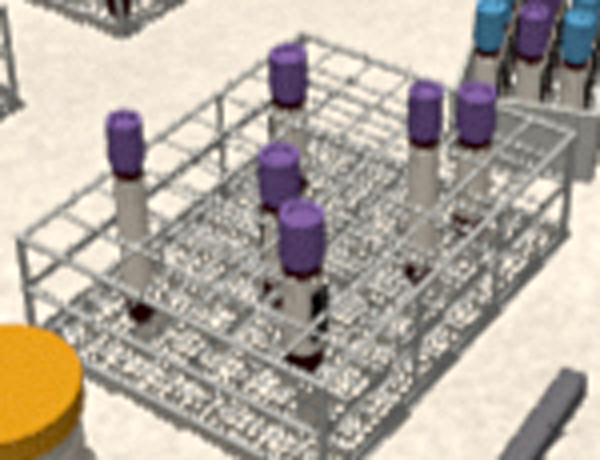

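The zoomed side view shows two slim tall tubes (side 216,220 and 291,212), wide caps at (257,203), (304,212), (255,229), and a wide cap at (260,244), whose tube foot hangs above the wire. I'll triangulate the two that merged.

Run:
```python
from h import *
d=pickle.load(open("f0.pkl","rb")); t,s=d["top"],d["side"]
for a in((254.4,208.4),(230.9,233.2)):
  for b in((254.8,229.2),(260.5,243.8)):
    print(a,b,*tri(t,a,s,b))
# rack orientation: outer corners at height .065 (top view)
for p in ((213,171),(318,166),(323,248),(217,252)):
    e,v=ray(t,p); print((e+v*(.065-e[2])/v[2]).round(4))
for z in (.105,.110):
    e,v=ray(t,(230.9,233.2)); print((e+v*(z-e[2])/v[2]).round(4))
```

```text
(254.4, 208.4) (254.8, 229.2) [0.57796808 0.10626024 0.07849537] 0.0011293138076095834
(254.4, 208.4) (260.5, 243.8) [0.57555257 0.10458964 0.04828682] 0.013817593632255463
(230.9, 233.2) (254.8, 229.2) [0.53472322 0.14824316 0.12208295] 0.009987133974577357
(230.9, 233.2) (260.5, 243.8) [0.53152483 0.14779787 0.09618141] 0.0009459315105501623
[0.6513 0.1858 0.065 ]
[ 0.6593 -0.0127  0.065 ]
[ 0.5049 -0.0202  0.065 ]
[0.4984 0.1773 0.065 ]
[0.5315 0.1471 0.105 ]
[0.5313 0.1466 0.11  ]
```

```bash
python3 -m handwheel '[[[-0.048,-0.035,0,0,0,0],[-0.048,-0.035,0,0,0,0],[-0.048,-0.035,0,0,0,0],[-0.048,-0.035,0,0,0,0],[-0.048,-0.035,0,0,0,0],[-0.048,-0.035,0,0,0,0],[-0.048,-0.035,0,0,0,0],[-0.048,-0.035,0,0,0,0]]]' 0 20
python3 - <<'E'
from h import *
from bench import env
s=env.sense(); R=Ro.from_euler('xyz',s["eef_rot"]).as_matrix()
print(R.T@(np.array([.5315,.1472,.25])-s["position"])/.8)
E
```

```text
clock: 0.9
position: [0.4385, 0.2877, 0.2496]
eef_rot: [-3.141, -0.0, 2.78]
force: [0.4, 0.5, -0.3]
finger_gap: 0.0
finger_force: 0.0
[-0.17085877 -0.12314392 -0.00050003]
```

```bash
python3 -m handwheel '[[[-0.0285,-0.0205,0,0,0,0],[-0.0285,-0.0205,0,0,0,0],[-0.0285,-0.0205,0,0,0,0],[-0.0285,-0.0205,0,0,0,0],[-0.0285,-0.0205,0,0,0,0],[-0.0285,-0.0205,0,0,0,0],[0,0,0,0,0,0],[0,0,0,0,0,0]]]' 0
python3 - <<'E'
from h import *
from bench import env
s=env.sense(); f=env.grab_frame("wrist"); t=env.grab_frame("side")
pickle.dump((s,f,t),open("f1.pkl","wb"))
R=Ro.from_euler('xyz',s["eef_rot"]).as_matrix(); T=np.array(f["T_tool_cam"]); print(T.round(3).tolist(),np.array(f["intrinsics"])[0])
pos=np.array(s["position"])
P=T[:3,:3].T@(R.T@(np.array([.5315,.1472,.108])-pos)-T[:3,3]); p=np.array(f["intrinsics"])@P; print("predicted cap px",p[:2]/p[2])
cv2.imwrite("pics/w1.png",f["image"])
E
```

```text
clock: 1.7
position: [0.531, 0.1485, 0.2495]
eef_rot: [-3.141, -0.001, 2.778]
force: [-0.3, 0.5, 0.6]
finger_gap: 0.0001
finger_force: 0.0
[[0.0, -0.957, -0.29, 0.074], [1.0, -0.0, 0.001, 0.0], [-0.001, -0.29, 0.957, -0.124], [0.0, 0.0, 0.0, 1.0]] [350.12717394   0.         268.99572469]
predicted cap px [266.73646003 200.70831548]
```

View pics/w1.png

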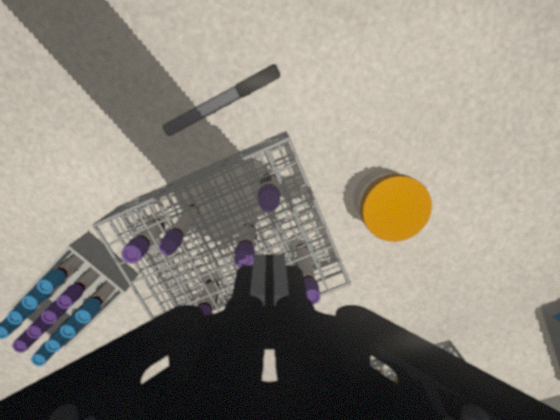

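The wrist view shows the high cap at (268,197), where predicted (267,201); the tool is centred over it to ~1 mm. Descend.

```bash
python3 -m handwheel '[[[-0.001,0,0.026,0,0,0],[0,0,0.026,0,0,0],[0,0,0.026,0,0,0],[0,0,0.026,0,0,0],[0,0,0.02,0,0,0],[0,0,0.006,0,0,0],[0,0,0,0,0,0],[0,0,0,0,0,0]]]' 0
```

```text
clock: 2.6
position: [0.5323, 0.1499, 0.1468]
eef_rot: [3.14, 0.001, 2.781]
force: [0.1, -0.0, 0.4]
finger_gap: 0.0002
finger_force: 0.0
```

Run:
```python
from h import *
from bench import env
a=env.grab_frame("side"); b=env.grab_frame("wrist")
J=cv2.resize(a["image"][170:300,185:335],None,fx=3,fy=3,interpolation=2)
K=cv2.resize(b["image"][100:330,180:380],None,fx=1.7,fy=1.7)
h=max(J.shape[0],K.shape[0]);J=cv2.copyMakeBorder(J,0,h-J.shape[0],0,0,0);K=cv2.copyMakeBorder(K,0,h-K.shape[0],0,0,0)
cv2.imwrite("pics/c2.png",cv2.convertScaleAbs(np.hstack([J,K])[:600,:800],alpha=1.8))
```

```text
(no output)
```

View pics/c2.png

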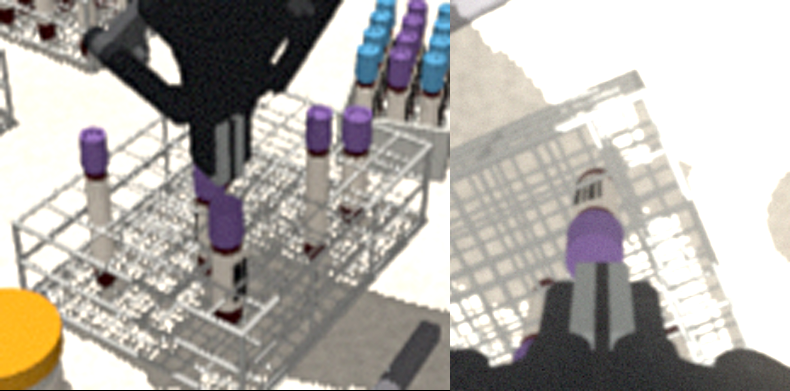

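Tip is just above the cap, about 3 mm off along tool +y. I'll correct that and go down slowly.

```bash
python3 -m handwheel '[[[0,-0.0035,0,0,0,0],[0,0,0.004,0,0,0],[0,0,0.004,0,0,0],[0,0,0.004,0,0,0],[0,0,0.004,0,0,0],[0,0,0.004,0,0,0],[0,0,0.003,0,0,0],[0,0,0,0,0,0]]]' 0
```

```text
clock: 3.5
position: [0.5309, 0.1464, 0.1272]
eef_rot: [-3.141, -0.0, 2.78]
force: [0.1, 0.5, 0.1]
finger_gap: 0.0001
finger_force: 0.0
```

```bash
python3 -m handwheel '[[[0,0,0.002,0,0,0],[0,0,0.002,0,0,0],[0,0,0.002,0,0,0],[0,0,0.002,0,0,0],[0,0,0.002,0,0,0],[0,0,0.002,0,0,0],[0,0,0.002,0,0,0],[0,0,0.001,0,0,0]]]' 0
```

```text
clock: 4.3
position: [0.5311, 0.1464, 0.1155]
eef_rot: [3.141, 0.0, 2.78]
force: [-1.0, -0.8, 3.2]
finger_gap: -0.0001
finger_force: 1.4
```

```bash
python3 -m handwheel '[[[0,0,0.001,0,0,0],[0,0,0.001,0,0,0],[0,0,0.001,0,0,0],[0,0,0.001,0,0,0],[0,0,0.0005,0,0,0],[0,0,0.0005,0,0,0],[0,0,0,0,0,0],[0,0,0,0,0,0]]]' 0
```

```text
clock: 5.1
position: [0.531, 0.1464, 0.1116]
eef_rot: [3.142, 0.0, 2.78]
force: [0.5, -0.3, 2.2]
finger_gap: 0.0002
finger_force: 1.2
```

Not on the floor yet; small steps until the force rises.

```bash
python3 -m handwheel '[[[0,0,0.0005,0,0,0],[0,0,0.0005,0,0,0],[0,0,0.0005,0,0,0],[0,0,0,0,0,0],[0,0,0,0,0,0],[0,0,0,0,0,0],[0,0,0,0,0,0],[0,0,0,0,0,0]]]' 0
```

```text
clock: 5.9
position: [0.531, 0.1464, 0.1104]
eef_rot: [3.142, 0.0, 2.78]
force: [0.6, -0.1, 2.3]
finger_gap: 0.0
finger_force: 1.4
```

```bash
python3 -m handwheel '[[[0,0,0.0005,0,0,0],[0,0,0.0005,0,0,0],[0,0,0.0005,0,0,0],[0,0,0,0,0,0],[0,0,0,0,0,0],[0,0,0,0,0,0],[0,0,0,0,0,0],[0,0,0,0,0,0]]]' 0
```

```text
clock: 6.7
position: [0.5312, 0.1464, 0.1098]
eef_rot: [3.141, 0.0, 2.78]
force: [-0.5, -1.3, 5.9]
finger_gap: -0.0
finger_force: 3.1
```

```bash
python3 -m handwheel '[[[0,0,0.0005,0,0,0],[0,0,0.0005,0,0,0],[0,0,0,0,0,0],[0,0,0,0,0,0],[0,0,0,0,0,0],[0,0,0,0,0,0],[0,0,0,0,0,0],[0,0,0,0,0,0]]]' 0
```

```text
clock: 7.5
position: [0.5313, 0.1464, 0.1094]
eef_rot: [3.141, 0.0, 2.78]
force: [-1.2, 0.0, 8.8]
finger_gap: -0.0
finger_force: 4.2
```

The force is climbing at the floor's stiffness, so the tube is home. Retract straight up.

```bash
python3 -m handwheel '[[[0,0,-0.005,0,0,0],[0,0,-0.01,0,0,0],[0,0,-0.03,0,0,0],[0,0,-0.04,0,0,0],[0,0,-0.05,0,0,0],[0,0,-0.05,0,0,0],[0,0,-0.02,0,0,0],[0,0,0,0,0,0]]]' 0
python3 -m handwheel '[[[0.05,0.035,0,0,0,0],[0.05,0.035,0,0,0,0],[0.05,0.035,0,0,0,0],[0.05,0.035,0,0,0,0],[0.04,0.03,0,0,0,0],[0,0,0,0,0,0],[0,0,0,0,0,0],[0,0,0,0,0,0]]]' 0
python3 - <<'E'
from h import *
from bench import env
d={n:env.grab_frame(n) for n in("side","top")}; t,s=d["top"],d["side"]
B=blobs(t["image"],(212,160,325,256)); S=blobs(s["image"],(190,198,331,300))
for c,st in S: print("side",c.round(1),st)
for c,st in B:
    print("top",c.round(1),st)
    for e,sq in S:
        P,r=tri(t,c,s,e)
        if r<.012 and .05<P[2]<.14: print("   ",e.round(),P.round(4),round(r,4))
J=cv2.resize(s["image"][185:335,155:335],None,fx=4,fy=4,interpolation=2)
cv2.imwrite("pics/side_e.png",cv2.convertScaleAbs(J,alpha=1.8))
E
```

```text
clock: 8.3
position: [0.5327, 0.1468, 0.2756]
eef_rot: [3.137, 0.004, 2.78]
force: [0.8, -0.1, -0.6]
finger_gap: 0.0004
finger_force: 0.0
clock: 9.1
position: [0.3997, 0.3396, 0.2708]
eef_rot: [-3.138, -0.0, 2.778]
force: [0.1, -0.4, -0.0]
finger_gap: 0.0
finger_force: 0.0
side [290.7 212.2] [287 205   9  16 110]
side [303.5 212.6] [299 205  10  16 133]
side [256.8 232.5] [254 228   6   9  36]
side [260.  251.5] [255 243  11  18 178]
top [288.5 182.7] [284 178  10  11  80]
top [227.7 184.2] [224 180   9   9  65]
top [254.4 208.4] [250 204  10  10  80]
    [257. 232.] [0.5769 0.1055 0.0719] 0.0052
top [303.3 229.4] [299 225  10  10  77]
    [304. 213.] [0.5388 0.0166 0.0806] 0.0
top [279.4 230.2] [276 226   8   9  57]
    [291. 212.] [0.5366 0.0601 0.1055] 0.0005
top [231.6 233.4] [227 229  10  10  81]
    [257. 232.] [0.5336 0.1469 0.1158] 0.0075
    [260. 252.] [0.532  0.1483 0.0809] 0.0004
```

View pics/side_e.png

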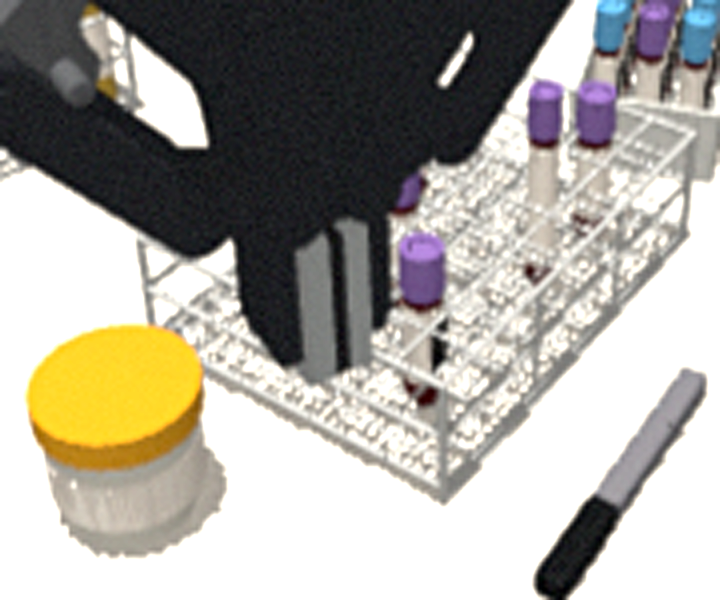

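The pressed cap (side view 260,251) now triangulates to z 0.0809, level with the others at 0.0806–0.081. The hand is well clear and the neighbours, jar and pen are undisturbed.

```bash
python3 -m handwheel '[[[0,0,0,0,0,0],[0,0,0,0,0,0],[0,0,0,0,0,0],[0,0,0,0,0,0],[0,0,0,0,0,0],[0,0,0,0,0,0],[0,0,0,0,0,0],[0,0,0,0,0,0]]]' 0; python3 -c "
from bench import env
print(env.job_done())"
```

```text
clock: 10.0
position: [0.3995, 0.3415, 0.2724]
eef_rot: [3.142, 0.0, 2.78]
force: [-0.9, 0.0, -0.2]
finger_gap: 0.0001
finger_force: 0.0
the job is handed in; nothing more can be done
None
```

The caught tube is pressed fully home, its cap level with the other wide-capped tubes to within about 1 mm by the cameras; the highest force reading was about 9 N, the hand is well clear, and the job was handed in at about 10 s (no verdict was returned).

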